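# File the orange clip case in the instrument drawer and shut it

## Task

The orange vessel-clip case is finished with: draw it out of its slanted holder and stand it, on its long hinge edge as it is now, in the empty bay of the open instrument drawer, beside the grey case already filed there. Set it down rather than dropping it, let go, and then slide the drawer gently all the way shut. Leave the green case in the holder, the filed case standing, and everything else on the drape as it is.

Things in the scene. Friction and masses are not known exactly. Their poses are not given: they have to be found in the camera images.
- orange_case: Closed flat metal case, orange all over: 20 mm thick (x), 100 wide (y), 60 tall (z), about 160 g. Origin: middle of its 20 x 100 mm underside (hinge edge). Starts in one of the holder's pockets, top leaning 30 degrees towards the robot, upper 40 mm standing out. Grip it across the 20 mm with the tool tilted like it; draw it out along its z (20 mm frees it).
- green_case: The same case in dark green, in the other pocket of the holder, 114 mm to the side centre to centre. Stays where it is.
- filed_case: The same case in grey, standing upright and loose in the other bay of the drawer, its width along the drawer's y. Origin: middle of its underside. Stays standing in its bay.
- holder: Fixed white holder, base 120 x 228 x 8 mm, two pockets side by side (middles at y = -57 and +57 mm). Pocket: 24 x 104 mm inside, walls 4 mm thick and 20 mm high, sloping 30 degrees from vertical, open up towards the holder's -x side (the robot's); middle of its floor at x = 50, z = 50 mm. Origin: on the drape; z up, x roughly away from the robot.
- drawer (a joint): How far the top drawer of the small white drawer unit stands open, in m: 0 = shut (front against the carcass), starts at about 0.145, stop at 0.18. Runs freely: 1 to 2 N of friction, 6 N s/m of damping, no catch or spring; it stays where it is left.
- bay_a (a point): Middle of the floor of the empty, +y bay; rides with the drawer. x points into the unit (pushing along +x shuts the drawer), z up. Bay: 50 mm along x between cross ribs 4 mm thick, 20 mm high; 123 mm along y between the drawer's side (50 mm high) and a divider (36 mm high, 4 thick). Floor about 94 mm above the drape. Low cartons (30 mm) lie farther back in the drawer.
- bay_b (a point): The same for the -y bay, 127 mm to the side, where the grey case is filed.
- drawer_front (a point): Middle of the top edge of the drawer front's outer face, axes as bay_a. The face spans 284 mm along y and 86 mm down; front 15 mm thick, its inner face 65 mm before the bay middles, its top 76 mm above the bay floors. Bar handle 120 mm long, 11 mm thick, 35 mm out from the face (-x), 54 mm below this point. The unit's top lies 6 mm above this point; its carcass is 290 wide, 245 deep.
- beaker: Glass beaker 64 mm across, 85 mm tall, standing behind the holder. Origin: middle of its underside.
- small_beaker: Glass beaker 48 mm across, 62 mm tall. Origin: middle of its underside.
- forceps: Steel forceps with blue grips lying on the drape, 130 x 17 x 8 mm along its x. Origin: middle, underside.
- clamp: Steel ring-handled clamp lying on the drape, about 160 x 50 x 7 mm along its x. Origin: underside, near the middle.
- cork_board: Round cork board 140 mm across, 12 mm thick, with pins. Origin: middle of its underside.
- dish: Clear round dish 58 mm across, 14 mm tall. Origin: middle of its underside.
Not all that is in view belongs to the job. What is meant by the orange_case is not purple, and is the larger of those in its own colour. What is shaped like the filed_case but blue is not meant.

How it is judged:
By the outcome, as a careful person would: the job done as asked, in the order asked, and still so for the second after the job is handed in, with the robot touching nothing.
It also fails if it takes over 62 s, if anything falls off the work surface, if the arm or the gripper's body presses on something with over 40 N, if the wrist force passes 120 N, or if a joint passes its speed limit or range.

## Robot

A 6-joint arm with a two-finger parallel gripper is mounted at the origin on the work surface. World frame = base frame: x ahead of the robot, y to its left, z up, the work surface at z = 0. Lengths are in mm, angles in degrees, forces in N, time in s.
With the tool pointing down it reaches from about 350 to 725 mm from the base axis. Payload 4.3 kg.
Tool frame: the origin (TCP) lies at the centre of the arm's flange, where the gripper is bolted on; the fingertips stand 173 mm ahead of it and the grasp point (between the pads) lies 155 mm ahead of it (r.hold_point_z is the distance from the TCP to the grasp point, in mm); z points along the fingers, y is the line along which they close (so a half turn about z gives the same grasp; the last joint's range is limited). The gripper opens to 85 mm and grips with 20 to 120 N. Pads are 22 mm wide; open, the fingers measure 114 mm over their backs; the gripper's body (76 mm by 85 mm) begins 54 mm behind the grasp point. The pads swing forward as they close: fully open they stand 13 mm farther back than shut.
Start: joints at [-82.351, 21.618, 4.641, 73.018, 0, 83.68], TCP at [138.807, -558.015, 404.729] pointing down, gripper open.
Joint ranges: [-156.06, 156.06], [-48.1, 94.91], [-58.44, 69.94], [-101.28, 121.22], [-78.64, 73.56], [-180, 180]. Speed limits (degrees/s): [147.25, 147.25, 180, 180, 180, 180].

## Interface

Orientations are given as [roll, pitch, yaw] about the fixed x, y, z axes, in that order (R = Rz(yaw) Ry(pitch) Rx(roll)).
In Python, from plant import telemetry, optics, ticket, r gives the robot as it stands. The module is installed in compiled form; this text tells all that it offers.
- The arm moves only by the tool servo_tool, never from a script. Its argument "series" is a list of rows, each a list of 3 entries, a list of its own where there are three numbers: the shift along the tool's x, y, z in mm, then the turn about the tool's z in rad, then the gripper's target within -1 to 1 (fully open at 1, half-way at 0, shut at -1). A call has 1 to 10 rows; each row is the pose to reach, as a shift and turn from the pose commanded when the call began, along the tool's axes at that moment; what a row does not reach only later rows make up. A row lasts 1/12 s, in which the tool goes at most 41.7 mm and 7.16 degrees, less where a joint would pass 70% of its speed; a pose out of reach is approached as far as the arm can. A call with a gripper value outside its range is refused whole. The fingers move at their own pace and stop on an object; "squeeze" is the grip in N (left out, the last holds). Time passes only in rows, so rows that repeat a pose let the fingers close. It gives the time, the measured TCP pose, the force, the opening and the grip force at its end, in the units of the state.
- telemetry.get_state(): the state, without advancing time (a new reading comes with each control period).
- optics.get_image(name): name is "side" or "top"; returns a dict with "pixels" (480x640x3 uint8, red, green, blue), "fovy" (degrees; the focal length in pixels is half the picture's height over the tangent of half this angle, whatever the lens; pixels are square), "cx", "cy" (the principal point, pixels), "distortion" ([k1, k2, p1, p2, k3] as OpenCV has them; the pictures are not rectified), "R" (3x3) and "t" (3): a world point X has camera coordinates R X + t. Camera axes: x right, y down, z forward; pixel columns grow to the right and rows downward; lengths in mm; the calibration is good to about 2 mm. A picture is of the moment at which its call begins. There is no depth.
- ticket.hand_in(): hands the job in; it is judged then, once.
The state is a dict: "clock": time; "joint_positions": joint angles; "dq": joint speeds; "tau": joint torques, N m; "ee_pos": TCP position; "eef_rot": TCP orientation; "force": force on the tool from outside, world axes, zero at the start; "ft_torque": the same for the moment, N m; "finger_gap": finger opening in mm; "grip_force": force on a finger pad.
Only numpy, scipy, OpenCV 4.12 (cv2) and the standard library are available. Lean on these libraries where they do the work, as an engineer would, in place of code of your own. Each camera call takes 0.05 s, during which the arm holds its last target. There are 200 camera calls.

## Working session

There is one attempt and no reset: what is moved stays moved. The work goes in short steps, Python scripts to look and compute and a tool call to move; the robot and the scene stay as the last step left them, time stands still between calls to the robot, and variables do not carry over. Pictures are saved under pics/ and viewed, at most 11 in all, crops included, and the job is handed in when it is done.

Besides the shell and the picture viewer there is one more tool, called after ">>>" in YAML: its name, and indented under it one key for each argument. servo_tool: Moves the arm, as the interface text tells. Its arguments: {"type":"object","properties":{"series":{"type":"array"},"squeeze":{"type":"number"}},"required":["series"]}

```bash
mkdir -p pics; cat > h.py <<'E'
import numpy as np, cv2
from plant import telemetry, optics, ticket, r
def grab(n,f=None):
    d=optics.get_image(n); 
    if f: cv2.imwrite('pics/'+f,d['pixels'][:,:,::-1])
    return d
def K(d):
    f=240/np.tan(np.radians(d['fovy'])/2); return np.array([[f,0,d['cx']],[0,f,d['cy']],[0,0,1.]])
def ray(d,p):
    u=cv2.undistortPoints(np.array(p,float).reshape(-1,1,2),K(d),np.array(d['distortion'],float)).reshape(-1,2)
    R=np.array(d['R']);t=np.array(d['t'])
    v=np.c_[u,np.ones(len(u))]@R
    return -R.T@t, v/np.linalg.norm(v,axis=1)[:,None]
def onz(d,p,z):
    c,v=ray(d,p); return c+v*((z-c[2])/v[:,2])[:,None]
def tri(d1,p1,d2,p2):
    c1,v1=ray(d1,p1);c2,v2=ray(d2,p2);o=[]
    for a,b in zip(v1,v2):
        s=np.linalg.lstsq(np.c_[a,-b],c2-c1,rcond=None)[0]
        x=c1+a*s[0];y=c2+b*s[1];o.append(np.r_[(x+y)/2,np.linalg.norm(x-y)])
    return np.array(o)
def proj(d,X):
    R=np.array(d['R'],float);t=np.array(d['t'],float)
    return cv2.projectPoints(np.array(X,float).reshape(-1,1,3),cv2.Rodrigues(R)[0],t,K(d),np.array(d['distortion'],float))[0].reshape(-1,2)
E
python3 - <<'E'
from h import *
for n in('side','top'):
    d=grab(n,n+'0.png'); print(n,d['fovy'],d['cx'],d['cy'],d['distortion'],np.round(d['R'],3).tolist(),np.round(d['t']),np.round(-np.array(d['R']).T@d['t']))
print(telemetry.get_state(),r.hold_point_z)
E
```

```text
side 57.04912080815048 320.06253201489557 243.02302787325195 [-0.03190934  0.          0.          0.          0.        ] [[-0.762, -0.647, -0.017], [-0.445, 0.542, -0.713], [0.471, -0.535, -0.701]] [ 436.  325. 1037.] [-11. 661. 967.]
top 45.720764674135786 308.72617265073524 239.2005998874062 [-0.17256859  0.          0.          0.          0.        ] [[-0.022, -1.0, 0.001], [-0.979, 0.021, -0.203], [0.203, -0.006, -0.979]] [  34.  529. 1222.] [ 271.   29. 1304.]
{'clock': 0.1, 'joint_positions': array([-8.23535829e+01,  2.16577101e+01,  4.57114922e+00,  7.30172459e+01,
        2.84393131e-06,  8.36814322e+01]), 'dq': array([-0.05760141, -0.09508792,  0.21822795, -0.08236284, -0.04817443,
        0.01428866]), 'tau': array([ 1.12673722e-03, -4.64693785e+01,  2.70582855e+01,  1.19392702e-02,
       -5.51479911e-05, -5.88249961e-06]), 'ee_pos': array([ 138.74610986, -557.73890109,  403.85781147]), 'eef_rot': array([-1.79896824e+02, -1.14274327e-02,  1.39649746e+01]), 'force': array([-0.30087808, -0.68266071,  0.09701891]), 'ft_torque': array([0.02023391, 0.02739696, 0.00705898]), 'grip_force': 0.0, 'finger_gap': 85.41577287939054} 154.70000000000002
```

View pics/side0.png

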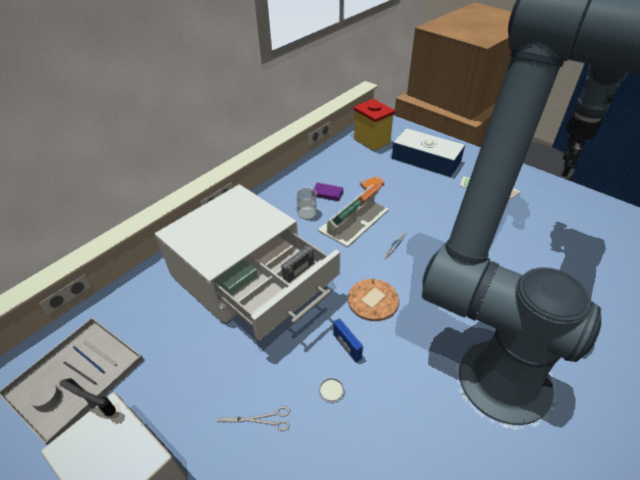

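View pics/top0.png

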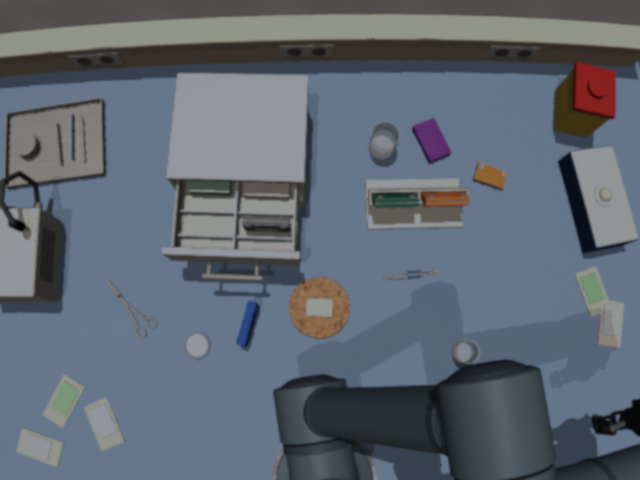

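The side view shows the holder at (355,217) and the drawer at (285,280). In the top view there are two orange candidates: the case in the holder at about (445,199), and a small one lying loose at (490,176). The one in the holder is larger and sits in a pocket, so it fits the description. The empty +y bay is at about (209,225) and the grey case is at (267,223). The blue case at (247,324) is a distractor. I'll confirm this in one enlarged crop and measure.

```bash
python3 - <<'E'
from h import *
a=cv2.imread('pics/top0.png')[155:245,355:515]; b=cv2.imread('pics/side0.png')[170:250,310:400]
c=cv2.imread('pics/top0.png')[160:290,155:315]; e=cv2.imread('pics/side0.png')[220:340,205:345]
z=lambda i:cv2.resize(i,(400,300),interpolation=cv2.INTER_CUBIC)
cv2.imwrite('pics/crop1.png',np.vstack([np.hstack([z(a),z(b)]),np.hstack([z(c),z(e)])]))
for n in('top','side'):
    im=cv2.imread(f'pics/{n}0.png');h=cv2.cvtColor(im,cv2.COLOR_BGR2HSV)
    for nm,lo,hi in(('or',(5,170,120),(16,255,255)),('gr',(60,90,20),(95,255,160))):
        m=cv2.inRange(h,lo,hi);cs=cv2.findContours(m,0,2)[0]
        for k in cs:
            if cv2.contourArea(k)>60: print(n,nm,cv2.contourArea(k),np.round(cv2.boxPoints(cv2.minAreaRect(k)),1).tolist())
E
```

```text
top or 128.0 [[482.20001220703125, 175.60000610351562], [487.0, 166.0], [505.0, 175.0], [500.20001220703125, 184.60000610351562]]
top gr 234.0 [[373.70001220703125, 194.0], [416.70001220703125, 192.39999389648438], [417.0, 200.1999969482422], [374.0, 201.8000030517578]]
side gr 63.0 [[332.6000061035156, 219.3000030517578], [357.29998779296875, 198.8000030517578], [360.8999938964844, 203.10000610351562], [336.20001220703125, 223.6999969482422]]
```

View pics/crop1.png

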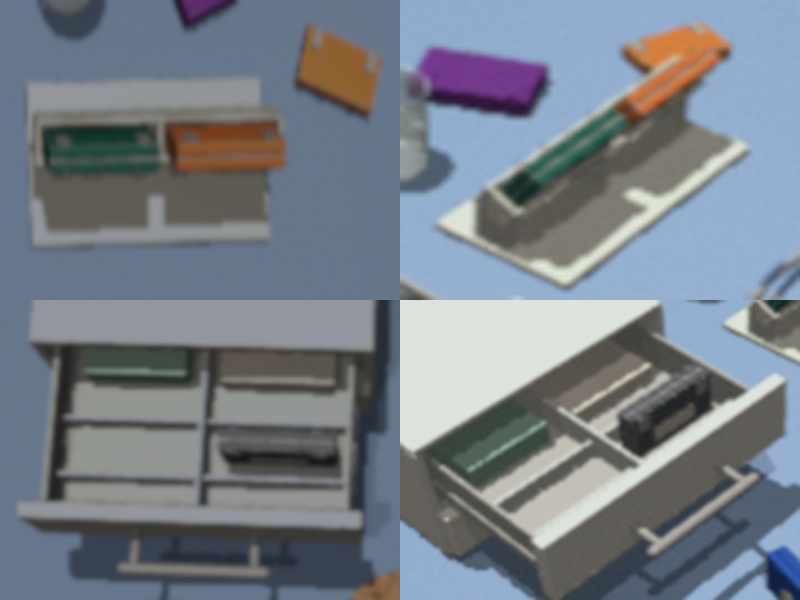

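The crop confirms it. The large orange case stands in the holder's -y pocket with the green one beside it, and the small loose orange case at (490,176) is not meant. The +y bay, at about (209,225), is empty.

```bash
cat > m.py <<'E'
from h import *
t=grab('top');s=grab('side')
h=cv2.cvtColor(t['pixels'],cv2.COLOR_RGB2HSV)
m=cv2.inRange(h,(4,130,60),(20,255,255));m[:,:400]=0
for k in cv2.findContours(m,0,2)[0]:
    if cv2.contourArea(k)>60: print('top or',cv2.contourArea(k),cv2.boundingRect(k),cv2.approxPolyDP(k,2,True).reshape(-1,2).tolist())
hs=cv2.cvtColor(s['pixels'],cv2.COLOR_RGB2HSV)
m=cv2.inRange(hs,(4,130,60),(20,255,255));m[:,:340]=0;m[210:]=0
for k in cv2.findContours(m,0,2)[0]:
    if cv2.contourArea(k)>60: print('side or',cv2.contourArea(k),cv2.approxPolyDP(k,1.5,True).reshape(-1,2).tolist())
P=np.round
print('base z8',P(onz(t,[(366.2,180.5),(459,179),(462.2,227),(369,228.5)],8)).tolist())
print('or -x top edge z97',P(onz(t,[(423.8,205.4),(469,205.1)],97)).tolist())
print('front outer top z170',P(onz(t,[(163,253.2),(299,258.4)],170)).tolist())
# side crops: base corners (437,225),(565,287),(748,148) of 400x300 from 90x80 at (310,170)
print('side base z8',P(onz(s,[(310+(x-400)*.225,170+y*80/300) for x,y in((437,225),(565,287),(748,148))],8)).tolist())
# side drawer front outer top corners: (533,546-),(785,378): crop from 140x120 at (205,220)
print('side front',P(onz(s,[(205+(x-400)*.35,220+(y-300)*.4) for x,y in((540,548),(785,378))],170)).tolist())
E
python3 m.py
```

```text
top or 422.5 (422, 192, 46, 14) [[422, 193], [426, 205], [467, 203], [437, 202], [466, 200], [467, 197], [459, 196], [463, 192]]
top or 371.5 (475, 166, 30, 22) [[478, 166], [475, 179], [502, 186], [504, 178], [500, 176], [500, 171], [487, 166], [480, 170]]
side or 225.5 [[380, 179], [372, 178], [366, 180], [364, 184], [361, 183], [364, 187], [370, 184], [373, 185], [359, 198], [362, 202], [382, 184]]
base z8 [[679.0, -118.0, 8.0], [680.0, -344.0, 8.0], [561.0, -342.0, 8.0], [562.0, -120.0, 8.0]]
or -x top edge z97 [[592.0, -234.0, 97.0], [591.0, -336.0, 97.0]]
front outer top z170 [[483.0, 322.0, 170.0], [467.0, 43.0, 170.0]]
side base z8 [[675.0, -112.0, 8.0], [558.0, -111.0, 8.0], [559.0, -337.0, 8.0]]
side front [[481.0, 327.0, 170.0], [466.0, 44.0, 170.0]]
```

```bash
python3 - <<'E'
from h import *
t=grab('top');s=grab('side')
print(np.round(tri(t,[(423.8,205.4),(469,205.1)],s,[(361.5,202),(382.5,185)]),1).tolist())
# predicted corners for -x top edge x=592,z=97 -> model
for name,x0 in(('m',592.),):
    th=np.radians(30);u=np.array([-np.sin(th),np.cos(th)]);n=np.array([np.cos(th),np.sin(th)])
    c=np.array([x0,97])+10*n-60*u;print('floor mid',c)
    pts=[]
    for y in(-235,-335):
        for w in(-10,10):
            q=c+60*u+w*n;pts.append((q[0],y,q[1]))
    q=c+22*u+10*n;pts+= [(q[0],-235,q[1]),(q[0],-335,q[1])]
    print(np.round(pts).tolist());
for d,n,(x,y,w,h) in((t,'top',(410,175,70,52)),(s,'side',(330,165,70,52))):
    p=proj(d,pts);im=d['pixels'][:,:,::-1]
    print(n,np.round(p,1).tolist())
    c=cv2.resize(im[y:y+h,x:x+w],None,fx=11,fy=11,interpolation=cv2.INTER_CUBIC)
    for q in p: cv2.drawMarker(c,tuple(int((v-o+.5)*11) for v,o in zip(q,(x,y))),(255,0,255),0,14,1)
    cv2.imwrite(f'pics/f_{n}.png',c)
a=[cv2.imread(f'pics/f_{n}.png') for n in('top','side')]
cv2.imwrite('pics/f.png',cv2.resize(np.vstack(a),(400*770//572,800*572//572//1))[:,:] if 0 else cv2.resize(np.hstack(a),(800,297)))
E
```

```text
[[597.2, -235.5, 84.1, 4.6], [591.3, -337.0, 94.5, 0.1]]
floor mid [630.66025404  50.03847577]
[[592.0, -235.0, 97.0], [609.0, -235.0, 107.0], [592.0, -335.0, 97.0], [609.0, -335.0, 107.0], [628.0, -235.0, 74.0], [628.0, -335.0, 74.0]]
top [[424.4, 205.3], [424.8, 196.5], [468.4, 204.5], [469.0, 195.8], [421.3, 192.4], [464.4, 191.8]]
side [[363.7, 199.7], [359.3, 195.0], [382.0, 184.6], [377.8, 180.0], [354.1, 200.8], [372.4, 185.9]]
```

View pics/f.png

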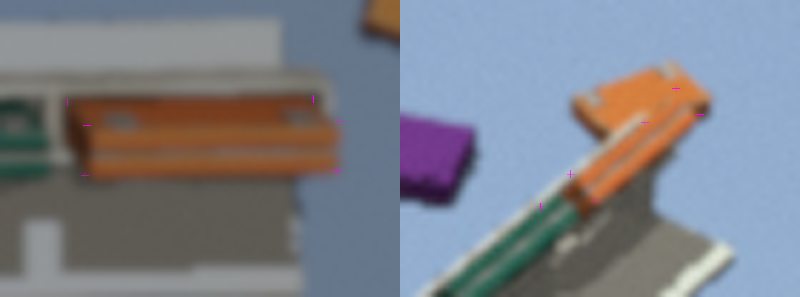

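The markers land on the case's top corners in both views to within about 1 px. That puts the case floor middle at (631,-285,50), leaning 30° towards the robot. The moves can't tilt the tool, so I'll grip with it vertical and the tips just above the pocket wall. The case should right itself between the pads as it comes free.

>>> servo_tool:
  series:
    - [[37.6, -10.8, 0], -0.095, 1]
    - [[75.2, -21.5, 0], -0.19, 1]
    - [[112.7, -32.3, 0], -0.284, 1]
    - [[150.3, -43, 0], -0.379, 1]
    - [[188, -53.8, 0], -0.474, 1]
    - [[225.5, -64.5, 0], -0.569, 1]
    - [[263, -75.3, 0], -0.664, 1]
    - [[300.6, -86, 0], -0.758, 1]
    - [[338.2, -96.8, 0], -0.853, 1]
    - [[375.8, -107.5, 0], -0.948, 1]
  squeeze: 30

```text
clock: 1.13
ee_pos: [479.0, -361.6, 404.8]
eef_rot: [180.0, 0.0, 68.6]
force: [0.4, -0.0, -0.3]
finger_gap: 85.5
grip_force: 0.0
```

```bash
cat > go.py <<'E'
import sys
from h import *
from scipy.spatial.transform import Rotation as Ro
s=telemetry.get_state();p=np.array(s['ee_pos'])
R=Ro.from_euler('xyz',s['eef_rot'],degrees=True).as_matrix()
print(round(s['clock'],2),np.round(p,1),np.round(s['eef_rot'],2),'q',np.round(s['joint_positions'],1),'F',np.round(s['force'],1),'gap',round(s['finger_gap'],1),round(s['grip_force'],1))
if len(sys.argv)>4:
    T=np.array(list(map(float,sys.argv[1:4])));print('shift',np.round(R.T@(T-p),1),'turn',np.round(np.radians(s['eef_rot'][2]-float(sys.argv[4])),4))
E
python3 go.py 613 -285 330 90
```

```text
1.13 [ 479.  -361.6  404.8] [1.7999e+02 1.0000e-02 6.8560e+01] q [-43.1  24.7   9.2  74.5  -0.   68.3] F [ 0.4 -0.  -0.3] gap 85.5 0.0
shift [120.3  96.7  74.8] turn -0.3742
```

>>> servo_tool:
  series:
    - [[24, 19.3, 10], -0.075, 1]
    - [[48, 38.6, 25], -0.15, 1]
    - [[72, 58, 40], -0.225, 1]
    - [[96, 77.3, 55], -0.3, 1]
    - [[120.3, 96.7, 74.8], -0.374, 1]
    - [[120.3, 96.7, 74.8], -0.374, 1]
    - [[120.3, 96.7, 74.8], -0.374, 1]

```text
clock: 1.72
ee_pos: [612.4, -285.5, 327.6]
eef_rot: [-179.8, -0.1, 89.8]
force: [0.1, 0.1, 0.8]
finger_gap: 85.4
grip_force: 0.0
```

```bash
python3 go.py 613 -285 250 90
```

```text
1.72 [ 612.4 -285.5  327.6] [-1.7979e+02 -9.0000e-02  8.9840e+01] q [-30.4  35.4  15.5  70.3  -0.   59.8] F [0.1 0.1 0.8] gap 85.4 0.0
shift [ 0.4  0.8 77.6] turn -0.0028
```

>>> servo_tool:
  series:
    - [[0.4, 0.8, 20], 0, 1]
    - [[0.4, 0.8, 40], 0, 1]
    - [[0.4, 0.8, 58], 0, 1]
    - [[0.4, 0.8, 70], 0, 1]
    - [[0.4, 0.8, 75], 0, 1]
    - [[0.4, 0.8, 75], 0, 0.2]
    - [[0.4, 0.8, 75], 0, 0.2]
    - [[0.4, 0.8, 75], 0, 0.2]
    - [[0.4, 0.8, 75], 0, 0.2]

```text
clock: 2.47
ee_pos: [613.1, -287.1, 256.6]
eef_rot: [179.9, 0.1, 89.7]
force: [-0.4, -0.1, -0.3]
finger_gap: 51.0
grip_force: 0.0
```

```bash
python3 go.py; python3 - <<'E'
from h import *
t=grab('top');s=grab('side')
a=t['pixels'][150:240,390:510,::-1];b=s['pixels'][130:235,310:430,::-1]
cv2.imwrite('pics/c2.png',np.hstack([cv2.resize(a,(400,300),interpolation=2),cv2.resize(b,(400,300),interpolation=2)]))
E
```

```text
2.47 [ 613.1 -287.1  256.6] [1.7987e+02 9.0000e-02 8.9690e+01] q [-30.5  37.4   8.3  60.7  -0.   59.9] F [-0.4 -0.1 -0.3] gap 51.0 0.0
```

View pics/c2.png

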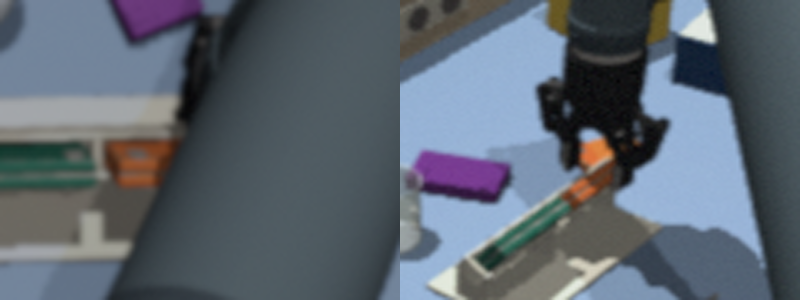

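The fingers straddle the orange case, with the tips clear of the holder (right panel, around (600,160)). Next I close gently.

>>> servo_tool:
  series:
    - [[0, 0, 3], 0, 0.2]
    - [[0, 0, 3], 0, -0.2]
    - [[0, 0, 3], 0, -0.5]
    - [[0, 0, 3], 0, -1]
    - [[0, 0, 3], 0, -1]
    - [[0, 0, 3], 0, -1]
    - [[0, 0, 3], 0, -1]
  squeeze: 30

```text
clock: 3.15
ee_pos: [613.4, -286.5, 254.5]
eef_rot: [179.8, 0.0, 89.7]
force: [-2.3, 3.2, 10.9]
finger_gap: 27.3
grip_force: 26.9
```

```bash
python3 go.py
```

```text
3.15 [ 613.4 -286.5  254.5] [1.7979e+02 5.0000e-02 8.9740e+01] q [-30.4  37.5   8.1  60.4   0.1  59.9] F [-2.3  3.2 10.9] gap 27.3 26.9
```

>>> servo_tool:
  series:
    - [[0, -1, -1.7], 0, -1]
    - [[0, -2, -3.5], 0, -1]
    - [[0, -3, -5.2], 0, -1]
    - [[0, -4, -7], 0, -1]
    - [[0, -5, -8.7], 0, -1]
    - [[0, -6, -10.4], 0, -1]
  squeeze: 40

```text
clock: 3.65
ee_pos: [610.0, -286.9, 264.0]
eef_rot: [179.4, 0.1, 89.8]
force: [9.7, 0.2, -1.8]
finger_gap: 24.5
grip_force: 36.5
```

```bash
python3 go.py; python3 - <<'E'
from h import *
s=grab('side')
b=s['pixels'][150:230,320:440,::-1]
cv2.imwrite('pics/c3.png',cv2.resize(b,(780,520),interpolation=2))
E
```

```text
3.65 [ 610.  -286.9  264. ] [1.794e+02 6.000e-02 8.979e+01] q [-30.6  36.6   8.   60.8   0.3  59.6] F [ 9.7  0.2 -1.8] gap 24.5 36.5
```

View pics/c3.png

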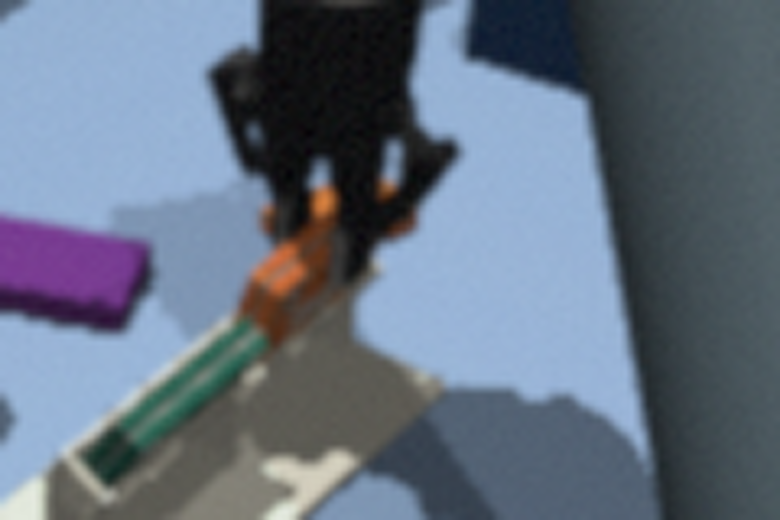

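The case has come up and turned most of the way upright in the pads: the orange end is at (265,300) in the crop and the gap has dropped to 24.5. The wall is pushing it in +x, so I'll continue straight up.

>>> servo_tool:
  series:
    - [[0, 1, -3], 0, -1]
    - [[0, 1, -6], 0, -1]
    - [[0, 1, -9], 0, -1]
    - [[0, 1, -12], 0, -1]
    - [[0, 1, -15], 0, -1]
    - [[0, 1, -18], 0, -1]
  squeeze: 50

```text
clock: 4.2
ee_pos: [607.1, -286.3, 279.7]
eef_rot: [-179.9, -0.1, 89.7]
force: [-0.1, 0.0, -2.2]
finger_gap: 18.5
grip_force: 53.3
```

```bash
python3 go.py
```

```text
4.2 [ 607.1 -286.3  279.7] [-1.7988e+02 -6.0000e-02  8.9710e+01] q [-30.7  36.1   9.5  63.5  -0.   59.6] F [-0.1  0.  -2.2] gap 18.5 53.3
```

The case is free and upright: the gap has closed to the case thickness and the z force equals its weight. I'll raise it and measure how it hangs.

>>> servo_tool:
  series:
    - [[0, 0, -15], 0, -1]
    - [[0, 0, -35], 0, -1]
    - [[0, 0, -60], 0, -1]
    - [[0, 0, -85], 0, -1]
    - [[0, 0, -110], 0, -1]
    - [[0, 0, -130], 0, -1]
    - [[0, 0, -145], 0, -1]
    - [[0, 0, -150], 0, -1]
    - [[0, 0, -150], 0, -1]
  squeeze: 60

```text
clock: 4.95
ee_pos: [607.8, -286.8, 431.4]
eef_rot: [179.9, 0.1, 89.7]
force: [-0.2, 0.0, -1.0]
finger_gap: 18.6
grip_force: 60.8
```

```bash
python3 go.py; python3 - <<'E'
from h import *
t=grab('top');s=grab('side')
p=proj(s,[(608,-287,270)])[0];q=proj(t,[(608,-287,270)])[0];print(p,q)
x,y=int(p[0])-60,int(p[1])-50;X,Y=int(q[0])-60,int(q[1])-50
b=s['pixels'][y:y+100,x:x+120,::-1];print(x,y,X,Y)
a=t['pixels'][Y:Y+100,X:X+120,::-1]
cv2.imwrite('pics/c4.png',np.hstack([cv2.resize(b,(480,400),interpolation=2),cv2.resize(a,(320,400),interpolation=2)]))
for d in(t,s):
    h=cv2.cvtColor(d['pixels'],cv2.COLOR_RGB2HSV);m=cv2.inRange(h,(4,130,60),(20,255,255))
    for k in cv2.findContours(m,0,2)[0]:
        if cv2.contourArea(k)>30: print(cv2.contourArea(k),cv2.approxPolyDP(k,1.5,True).reshape(-1,2).tolist())
E
```

```text
4.95 [ 607.8 -286.8  431.4] [1.7991e+02 6.0000e-02 8.9700e+01] q [-30.7  34.2  28.6  84.3  -0.   59.6] F [-0.2  0.  -1. ] gap 18.6 60.8
[372.84316509 142.59551759] [467.77392376 173.55895328]
312 92 407 123
74.0 [[440, 177], [445, 179], [454, 177], [454, 181], [456, 181], [461, 174], [442, 174]]
37.5 [[444, 170], [463, 171], [463, 169]]
111.5 [[382, 181], [372, 178], [361, 184], [365, 188], [371, 184], [380, 185]]
202.0 [[374, 137], [363, 144], [361, 162], [364, 164], [370, 160], [369, 155], [375, 150], [373, 149]]
```

View pics/c4.png

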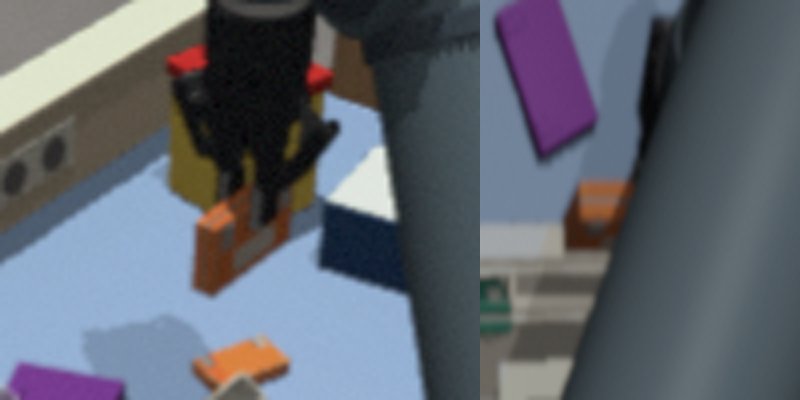

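The side crop shows the case hanging upright, with its +y end face between about (197,222) and (212,295). The small orange case is untouched at (240,360).

```bash
python3 - <<'E'
from h import *
t=grab('top');s=grab('side')
c,v=ray(s,[(312+195/4,92+287/4),(312+212/4,92+295/4),(312+198/4,92+220/4),(312+215/4,92+232/4)])
for Y in(-233,-237,-241): print(Y,np.round(c+v*((Y-c[1])/v[:,1])[:,None],1).tolist())
print(np.round(onz(t,[(444.5,168.5),(444.5,180)],285),1).tolist())
# drawer remeasure: bay features, ribs, divider in top
P=lambda x,y:(155+x/2.5,160+(y-300)*130/300)
print('rib tops z114',np.round(onz(t,[P(60,420),P(197,425),P(60,475),P(197,480)],114)).tolist())
print('divider top z130',np.round(onz(t,[P(205,350),P(201,505)],130)).tolist())
print('side top z144',np.round(onz(t,[P(55,350),P(47,500)],144)).tolist())
print('filed top z154',np.round(onz(t,[P(220,430),P(338,435)],154)).tolist())
fc=np.array([474.,184]);
E
```

```text
-233 [[609.2, -233.0, 224.3], [593.8, -233.0, 223.9], [609.8, -233.0, 280.9], [594.7, -233.0, 277.0]]
-237 [[612.0, -237.0, 221.0], [596.5, -237.0, 220.6], [612.6, -237.0, 277.8], [597.4, -237.0, 274.0]]
-241 [[614.7, -241.0, 217.6], [599.2, -241.0, 217.3], [615.4, -241.0, 274.7], [600.1, -241.0, 270.9]]
[[613.7, -237.8, 285.0], [590.8, -236.0, 285.0]]
rib tops z114 [[584.0, 303.0, 114.0], [576.0, 183.0, 114.0], [531.0, 302.0, 114.0], [524.0, 183.0, 114.0]]
divider top z130 [[644.0, 175.0, 130.0], [497.0, 177.0, 130.0]]
side top z144 [[644.0, 303.0, 144.0], [501.0, 306.0, 144.0]]
filed top z154 [[561.0, 159.0, 154.0], [554.0, 60.0, 154.0]]
```

>>> servo_tool:
  series:
    - [[15, -1, 0], 0.0, -1]
    - [[45, -4, 0], 0.01, -1]
    - [[80, -8, 0], 0.01, -1]
    - [[115, -11, 0], 0.02, -1]
    - [[150, -14, 0], 0.02, -1]
    - [[185, -18, 0], 0.03, -1]
    - [[220, -21, 0], 0.03, -1]
    - [[255, -25, 0], 0.04, -1]
    - [[285, -28, 0], 0.05, -1]
    - [[310, -30, 0], 0.05, -1]

```text
clock: 5.98
ee_pos: [578.1, 25.9, 429.0]
eef_rot: [-179.8, -0.0, 86.9]
force: [-0.3, -0.3, -2.1]
finger_gap: 18.6
grip_force: 60.8
```

```bash
python3 go.py 557 242 431 86.8
```

```text
5.98 [578.1  25.9 429. ] [-1.7984e+02 -2.0000e-02  8.6910e+01] q [-3.7 21.9  8.7 76.9  0.  89.4] F [-0.3 -0.3 -2.1] gap 18.6 60.8
shift [214.6 -32.8  -1.8] turn 0.0019
```

>>> servo_tool:
  series:
    - [[25, -4, 0], 0, -1]
    - [[55, -8, 0], 0, -1]
    - [[85, -13, 0], 0, -1]
    - [[115, -18, 0], 0, -1]
    - [[145, -22, 0], 0, -1]
    - [[175, -27, 0], 0, -1]
    - [[200, -31, 0], 0, -1]
    - [[214.6, -32.8, 0], 0, -1]
    - [[214.6, -32.8, 0], 0, -1]
    - [[214.6, -32.8, 0], 0, -1]

```text
clock: 6.82
ee_pos: [558.1, 239.9, 429.3]
eef_rot: [-179.9, 0.1, 86.9]
force: [0.4, 0.5, -1.9]
finger_gap: 18.7
grip_force: 60.8
```

```bash
python3 go.py 557 242 330 86.8; python3 - <<'E'
from h import *
t=grab('top');s=grab('side')
q=proj(t,[(557,242,230)])[0];p=proj(s,[(557,242,180)])[0]
x,y=int(p[0])-80,int(p[1])-80;X,Y=int(q[0])-65,int(q[1])-70;print(x,y,X,Y)
b=s['pixels'][y:y+160,x:x+160,::-1];a=t['pixels'][Y:Y+130,X:X+130,::-1]
cv2.imwrite('pics/c5.png',np.hstack([cv2.resize(v,(400,400),interpolation=2) for v in(b,a)]))
E
```

```text
6.82 [558.1 239.9 429.3] [-1.7992e+02  9.0000e-02  8.6910e+01] q [ 1.730e+01  2.550e+01  1.410e+01  7.870e+01 -1.000e-01  1.104e+02] F [ 0.4  0.5 -1.9] gap 18.7 60.8
shift [ 2.2 -1.1 99.3] turn 0.002
177 196 131 139
```

View pics/c5.png

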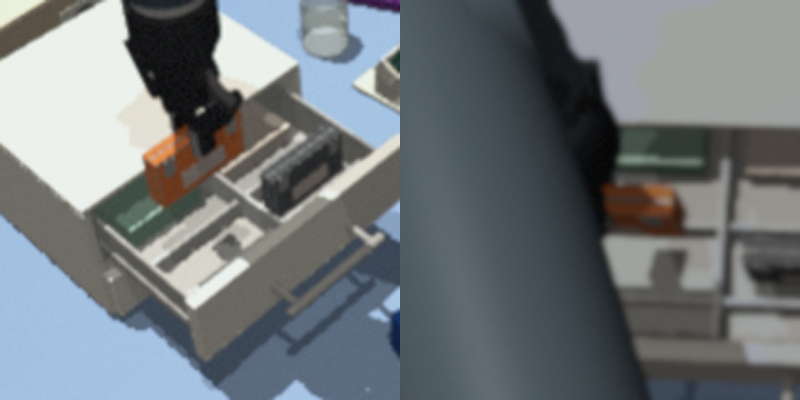

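The case hangs above the empty bay, upright and parallel to the grey one: orange at about (195,160) and the bay floor at about (225,245) in the left panel. Lowering next.

>>> servo_tool:
  series:
    - [[1, -1, 12], 0, -1]
    - [[2, -1, 30], 0, -1]
    - [[2, -1, 50], 0, -1]
    - [[2, -1, 70], 0, -1]
    - [[2, -1, 88], 0, -1]
    - [[2, -1, 102], 0, -1]
    - [[2, -1, 110], 0, -1]
    - [[2, -1, 113], 0, -1]
    - [[2, -1, 113], 0, -1]

```text
clock: 7.67
ee_pos: [557.4, 240.8, 316.8]
eef_rot: [-179.9, 0.0, 86.8]
force: [-0.5, 0.5, -1.3]
finger_gap: 18.6
grip_force: 60.8
```

```bash
python3 go.py 557 242 304 86.8; python3 - <<'E'
from h import *
s=grab('side')
p=proj(s,[(557,242,130)])[0]
x,y=int(p[0])-65,int(p[1])-55;print(x,y)
cv2.imwrite('pics/c6.png',cv2.resize(s['pixels'][y:y+110,x:x+140,::-1],(700,550),interpolation=2))
E
```

```text
7.67 [557.4 240.8 316.8] [-1.7994e+02  4.0000e-02  8.6770e+01] q [ 17.4  27.4   0.4  63.1  -0.  110.6] F [-0.5  0.5 -1.3] gap 18.6 60.8
shift [ 1.2 -0.5 12.8] turn -0.0005
194 235
```

View pics/c6.png

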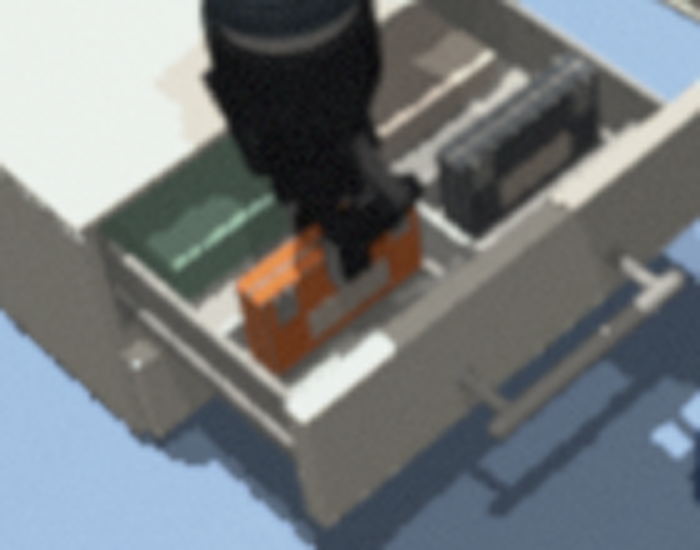

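The case is inside the bay, clear of the drawer side and ribs, and just above the floor. I'll inch down and watch the force.

>>> servo_tool:
  series:
    - [[1, 0, 1.5], 0, -1]
    - [[1, 0, 3], 0, -1]
    - [[1, 0, 4.5], 0, -1]
    - [[1, 0, 6], 0, -1]
    - [[1, 0, 7], 0, -1]
    - [[1, 0, 8], 0, -1]
    - [[1, 0, 8], 0, -1]

```text
clock: 8.3
ee_pos: [557.3, 242.7, 309.0]
eef_rot: [-180.0, 0.0, 86.9]
force: [0.0, -0.1, -1.7]
finger_gap: 18.5
grip_force: 60.8
```

>>> servo_tool:
  series:
    - [[0, 0, 1], 0, -1]
    - [[0, 0, 2], 0, -1]
    - [[0, 0, 2], 0, -1]

```text
clock: 8.55
ee_pos: [557.4, 242.7, 307.0]
eef_rot: [-180.0, 0.0, 86.8]
force: [-0.4, 0.0, -2.0]
finger_gap: 18.8
grip_force: 60.8
```

>>> servo_tool:
  series:
    - [[0, 0, 1], 0, -1]
    - [[0, 0, 2], 0, -1]
    - [[0, 0, 2], 0, -1]

```text
clock: 8.8
ee_pos: [557.7, 242.7, 306.0]
eef_rot: [179.9, -0.0, 86.8]
force: [-0.2, -0.1, 2.6]
finger_gap: 19.0
grip_force: 61.2
```

>>> servo_tool:
  series:
    - [[0, 0, 0.7], 0, -1]
    - [[0, 0, 1.3], 0, -1]
    - [[0, 0, 1.3], 0, -1]

```text
clock: 9.05
ee_pos: [558.1, 242.7, 306.0]
eef_rot: [179.8, -0.0, 86.8]
force: [-1.9, -0.9, 7.9]
finger_gap: 18.7
grip_force: 62.0
```

The case is on the floor. I ease off the press and open slowly.

>>> servo_tool:
  series:
    - [[0, 0, -1], 0, -1]
    - [[0, 0, -1], 0, -0.5]
    - [[0, 0, -1], 0, -0.4]
    - [[0, 0, -1], 0, -0.3]
    - [[0, 0, -1], 0, -0.2]
    - [[0, 0, -1], 0, -0.1]
    - [[0, 0, -1], 0, 0]
    - [[0, 0, -1], 0, 0]
  squeeze: 20

```text
clock: 9.72
ee_pos: [557.4, 242.7, 304.8]
eef_rot: [-180.0, 0.0, 86.9]
force: [-1.0, 0.2, 0.7]
finger_gap: 42.9
grip_force: 0.0
```

>>> servo_tool:
  series:
    - [[0, 0, -8], 0, 0]
    - [[0, 0, -20], 0, 0]
    - [[0, 0, -40], 0, 0]
    - [[0, 0, -65], 0, 0]
    - [[0, 0, -90], 0, 0]
    - [[0, 0, -115], 0, 0]
    - [[0, 0, -130], 0, 0]
    - [[0, 0, -130], 0, 0]

```text
clock: 10.38
ee_pos: [558.2, 242.9, 439.9]
eef_rot: [179.6, -0.2, 86.8]
force: [0.7, -0.1, 0.6]
finger_gap: 42.7
grip_force: 0.0
```

```bash
python3 go.py 390 186 435 86.8; python3 - <<'E'
from h import *
s=grab('side')
p=proj(s,[(557,242,130)])[0]
x,y=int(p[0])-65,int(p[1])-55
cv2.imwrite('pics/c7.png',cv2.resize(s['pixels'][y:y+110,x:x+140,::-1],(700,550),interpolation=2))
E
```

```text
10.38 [558.2 242.9 439.9] [ 1.7957e+02 -1.6000e-01  8.6850e+01] q [ 17.6  25.3  15.4  79.6  -0.  110.7] F [ 0.7 -0.1  0.6] gap 42.7 0.0
shift [ -66.1 -164.8    3.5] turn 0.0008
```

View pics/c7.png

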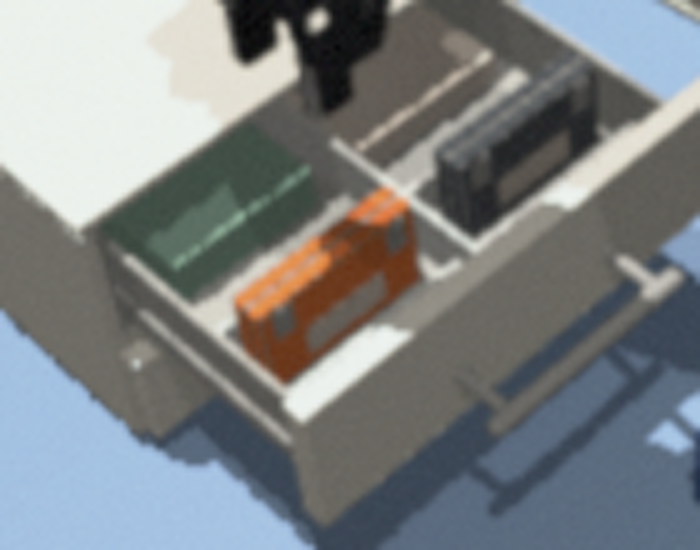

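The orange case stands upright in its bay, from (240,300) to (410,260), and the grey one is still standing. Now I shut the fingers and move in front of the drawer.

>>> servo_tool:
  series:
    - [[-8, -15, 0], 0, -1]
    - [[-20, -40, 0], 0, -1]
    - [[-34, -65, 0], 0, -1]
    - [[-48, -92, 0], 0, -1]
    - [[-58, -112, 0], 0, -1]
    - [[-64, -123, 0], 0, -1]
    - [[-64, -123, 0], 0, -1]
    - [[-64, -123, 0], 0, -1]

```text
clock: 11.1
ee_pos: [430.6, 185.4, 434.2]
eef_rot: [-179.9, 0.0, 86.8]
force: [0.6, -0.2, -0.4]
finger_gap: -0.0
grip_force: 0.0
```

```bash
python3 go.py 432 186 313 86.8
```

```text
11.1 [430.6 185.4 434.2] [-1.7994e+02  2.0000e-02  8.6840e+01] q [ 15.5   8.9  -8.1  73.1  -0.  108.7] F [ 0.6 -0.2 -0.4] gap -0.0 0.0
shift [  0.7   1.5 121.2] turn 0.0007
```

>>> servo_tool:
  series:
    - [[0, 0, 15], 0, -1]
    - [[0, 0, 40], 0, -1]
    - [[0, 0, 70], 0, -1]
    - [[0, 0, 95], 0, -1]
    - [[0, 0, 113], 0, -1]
    - [[0, 0, 120], 0, -1]
    - [[0, 0, 120], 0, -1]

```text
clock: 11.68
ee_pos: [430.9, 185.5, 312.7]
eef_rot: [-179.8, 0.1, 86.9]
force: [0.0, 0.0, 0.4]
finger_gap: -0.1
grip_force: 0.0
```

>>> servo_tool:
  series:
    - [[0, 4, 0], 0, -1]
    - [[0, 9, 0], 0, -1]
    - [[0, 14, 0], 0, -1]
    - [[0, 18, 0], 0, -1]
    - [[0, 21, 0], 0, -1]
    - [[0, 24, 0], 0, -1]
    - [[0, 27, 0], 0, -1]
    - [[0, 30, 0], 0, -1]
    - [[0, 33, 0], 0, -1]
    - [[0, 36, 0], 0, -1]

```text
clock: 12.52
ee_pos: [466.9, 183.5, 314.9]
eef_rot: [-179.9, 0.0, 86.9]
force: [-2.1, 0.2, 1.6]
finger_gap: 0.1
grip_force: 0.9
```

>>> servo_tool:
  series:
    - [[0, 3, 0], 0, -1]
    - [[0, 7, 0], 0, -1]
    - [[0, 11, 0], 0, -1]
    - [[0, 15, 0], 0, -1]
    - [[0, 19, 0], 0, -1]
    - [[0, 23, 0], 0, -1]
    - [[0, 27, 0], 0, -1]
    - [[0, 31, 0], 0, -1]
    - [[0, 35, 0], 0, -1]
    - [[0, 39, 0], 0, -1]

```text
clock: 13.35
ee_pos: [506.4, 181.4, 314.9]
eef_rot: [-180.0, 0.0, 86.8]
force: [-0.9, -0.4, -0.2]
finger_gap: -0.1
grip_force: 0.9
```

>>> servo_tool:
  series:
    - [[0, 4, 0], 0, -1]
    - [[0, 8, 0], 0, -1]
    - [[0, 12, 0], 0, -1]
    - [[0, 16, 0], 0, -1]
    - [[0, 20, 0], 0, -1]
    - [[0, 24, 0], 0, -1]
    - [[0, 28, 0], 0, -1]
    - [[0, 32, 0], 0, -1]
    - [[0, 36, 0], 0, -1]
    - [[0, 40, 0], 0, -1]

```text
clock: 14.18
ee_pos: [546.3, 179.2, 314.9]
eef_rot: [-180.0, 0.0, 86.8]
force: [-1.6, 0.5, 0.2]
finger_gap: 0.0
grip_force: 0.9
```

>>> servo_tool:
  series:
    - [[0, 4, 0], 0, -1]
    - [[0, 8, 0], 0, -1]
    - [[0, 12, 0], 0, -1]
    - [[0, 16, 0], 0, -1]
    - [[0, 20, 0], 0, -1]
    - [[0, 24, 0], 0, -1]
    - [[0, 28, 0], 0, -1]
    - [[0, 31, 0], 0, -1]
    - [[0, 34, 0], 0, -1]
    - [[0, 36, 0], 0, -1]

```text
clock: 15.02
ee_pos: [582.3, 177.2, 315.0]
eef_rot: [180.0, 0.0, 86.8]
force: [-1.7, -0.1, -1.0]
finger_gap: 0.0
grip_force: 0.8
```

```bash
python3 go.py 604 177 313 86.8
```

```text
15.02 [582.3 177.2 315. ] [1.7999e+02 1.0000e-02 8.6840e+01] q [ 11.   27.6   0.5  62.8  -0.  104.1] F [-1.7 -0.1 -1. ] gap 0.0 0.8
shift [ 1.  21.7  2. ] turn 0.0007
```

>>> servo_tool:
  series:
    - [[0, 2, 0], 0, -1]
    - [[0, 4, 0], 0, -1]
    - [[0, 6, 0], 0, -1]
    - [[0, 8, 0], 0, -1]
    - [[0, 10, 0], 0, -1]
    - [[0, 12, 0], 0, -1]
    - [[0, 14, 0], 0, -1]
    - [[0, 15, 0], 0, -1]
    - [[0, 16, 0], 0, -1]

```text
clock: 15.77
ee_pos: [598.1, 176.3, 315.0]
eef_rot: [180.0, 0.0, 86.8]
force: [-1.3, 0.8, -0.3]
finger_gap: -0.2
grip_force: 0.8
```

>>> servo_tool:
  series:
    - [[0, 1, 0], 0, -1]
    - [[0, 2, 0], 0, -1]
    - [[0, 3, 0], 0, -1]

```text
clock: 16.02
ee_pos: [600.9, 176.2, 315.0]
eef_rot: [-180.0, 0.0, 86.8]
force: [-1.3, -0.4, -0.2]
finger_gap: -0.1
grip_force: 0.8
```

>>> servo_tool:
  series:
    - [[0, 1, 0], 0, -1]
    - [[0, 2, 0], 0, -1]

```text
clock: 16.18
ee_pos: [602.9, 176.1, 315.0]
eef_rot: [-180.0, 0.0, 86.8]
force: [-1.8, -0.7, 0.6]
finger_gap: 0.0
grip_force: 0.8
```

>>> servo_tool:
  series:
    - [[0, 1, 0], 0, -1]
    - [[0, 2, 0], 0, -1]

```text
clock: 16.35
ee_pos: [605.0, 176.0, 315.0]
eef_rot: [180.0, 0.0, 86.8]
force: [-1.5, 0.3, -0.8]
finger_gap: 0.1
grip_force: 0.8
```

>>> servo_tool:
  series:
    - [[0, 0.7, 0], 0, -1]
    - [[0, 1.5, 0], 0, -1]

```text
clock: 16.52
ee_pos: [606.4, 175.9, 315.0]
eef_rot: [180.0, 0.0, 86.8]
force: [-3.2, 0.1, -0.0]
finger_gap: 0.1
grip_force: 1.9
```

>>> servo_tool:
  series:
    - [[0, 0.7, 0], 0, -1]
    - [[0, 1.5, 0], 0, -1]

```text
clock: 16.68
ee_pos: [606.9, 175.9, 314.9]
eef_rot: [-179.8, 0.0, 86.9]
force: [-7.6, -0.7, 2.9]
finger_gap: -0.3
grip_force: 4.0
```

>>> servo_tool:
  series:
    - [[0, 0.8, 0], 0, -1]
    - [[0, 0.8, 0], 0, -1]
    - [[0, 0.8, 0], 0, -1]

```text
clock: 16.93
ee_pos: [607.1, 175.9, 315.0]
eef_rot: [-179.8, 0.0, 86.9]
force: [-7.2, -1.0, 4.1]
finger_gap: -0.0
grip_force: 4.1
```

>>> servo_tool:
  series:
    - [[0, -2, 0], 0, -1]
    - [[0, -10, 0], 0, -1]
    - [[0, -25, 0], 0, -1]
    - [[0, -45, 0], 0, -1]
    - [[0, -70, 0], 0, -1]
    - [[0, -95, 0], 0, -1]
    - [[0, -115, 0], 0, -1]
    - [[0, -125, 0], 0, -1]
    - [[0, -125, 0], 0, -1]
    - [[0, -125, 0], 0, -1]

```text
clock: 17.77
ee_pos: [484.7, 182.8, 315.6]
eef_rot: [179.9, -0.0, 86.9]
force: [0.7, -0.7, 0.7]
finger_gap: -0.2
grip_force: 0.0
```

```bash
python3 go.py; python3 - <<'E'
from h import *
t=grab('top');s=grab('side')
cv2.imwrite('pics/c8.png',np.hstack([cv2.resize(s['pixels'][140:380,140:460,::-1],(400,300),interpolation=2),cv2.resize(t['pixels'][50:365,100:520,::-1],(400,300),interpolation=2)]))
E
```

```text
17.77 [484.7 182.8 315.6] [ 1.7985e+02 -2.0000e-02  8.6850e+01] q [ 13.6  17.6 -14.7  57.6  -0.  106.8] F [ 0.7 -0.7  0.7] gap -0.2 0.0
```

View pics/c8.png

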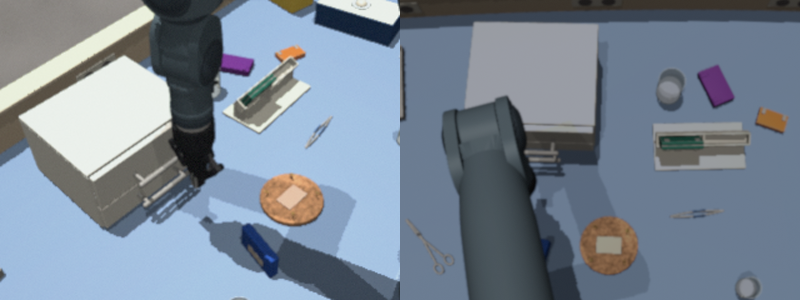

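The drawer front is flush with the carcass. The green case is still in the holder, the other items haven't moved, and the arm is touching nothing. Handing in.

```bash
python3 -c "
from h import *
print(ticket.hand_in())"
```

```text
the job is handed in; nothing more can be done
None
```

I set the orange case down standing on its hinge edge in the empty bay, let go, and pushed the drawer gently shut; the job was handed in at about 18 s, and the hand-in gave no verdict.

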